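Load the probe charging dock under its bridge and latch the bail

TASK

Swing the dock's keeper bail up and back past upright, slide the grey blanking bar out of the middle bay and lay it flat in the white tray. Then feed every black probe, steel nose first, under the dock's bridge, one to a bay in any bays, fully home against the back stop, and swing the bail down again until its crossbar rests in the two catches. Leave the beakers, the bottle and the tape roll where they are.

Things in the scene. Friction and masses are not known exactly. Their poses are not given: they have to be found in the camera images.
- dock: fixed dark grey charging dock, 250 x 280 mm. Origin on the bench under it; +x = feeding direction (roughly away from the robot), +y left, z up. Plate: x -130 to +120 mm, top 8 mm above the bench. Three bays along x, 46 mm wide, at y = +80, 0, -80 mm. A bridge on piers spans them at x -12 to +48 mm: underside 54, top 60 mm above the bench. Two notched catches, 42 mm high, at x = -100, y = +-130 mm
- bail (a joint): keeper bail of the dock: a U of 10 mm round steel bar, crossbar 300 mm long, hinged at the dock's sides. 0 = closed: crossbar in the two catches across the front of the bays. Grows as it swings up and back over the bridge, to 1.95 rad (leaning back). A friction hinge: stays where it is left, takes about 1 to 3 N at the crossbar to move
- bail_bar (a point): middle of the bail's crossbar, on its centre line (bar 10 mm thick, along the dock's y). Closed it is at dock x = -100 mm, 36 mm above the bench. The hinge line is along the dock's y, at dock x = +20 mm, 50 mm above the bench
- blank: blanking bar: plain light grey square plastic bar, 170 x 36 x 36 mm, about 0.12 kg. Origin at its centre, long axis x. At the start it fills the dock's middle bay, its far end almost at the back stop, 55 mm of it in front of the bridge
- tray: fixed white open tray, outside 220 (its x) x 110 (its y) x 30 mm high, walls 4 mm, floor about 4 mm. Origin: centre of its underside
- bay1_home (a point): left (dock y = +80 mm) bay: point on the back stop's face (dock x = +100 mm) where the nose tip of a probe fully home lies, 26 mm above the bench. The stop is 48 mm high
- bay1_mid (a point): left (dock y = +80 mm) bay: where the origin of a probe fully home lies (dock x = +15 mm, 26 mm above the bench). The bay's piers have rounded noses that begin at dock x = -28 mm; behind the bridge it is open above, with side walls 34 mm above the bench
- bay2_home (a point): middle (dock y = 0) bay: point on the back stop's face (dock x = +100 mm) where the nose tip of a probe fully home lies, 26 mm above the bench. The stop is 48 mm high
- bay2_mid (a point): middle (dock y = 0) bay: where the origin of a probe fully home lies (dock x = +15 mm, 26 mm above the bench). The bay's piers have rounded noses that begin at dock x = -28 mm; behind the bridge it is open above, with side walls 34 mm above the bench
- bay3_home (a point): right (dock y = -80 mm) bay: point on the back stop's face (dock x = +100 mm) where the nose tip of a probe fully home lies, 26 mm above the bench. The stop is 48 mm high
- bay3_mid (a point): right (dock y = -80 mm) bay: where the origin of a probe fully home lies (dock x = +15 mm, 26 mm above the bench). The bay's piers have rounded noses that begin at dock x = -28 mm; behind the bridge it is open above, with side walls 34 mm above the bench
- probe1: black probe, 170 mm long, about 0.18 kg, lying on the bench; may be absent. Origin on its axis at half length, x towards the nose (sensor end). x -85 (tail) to -30 mm: square cap 36 x 36; to +30: round body 32 thick; to +50: square collar 36 x 36; to +85: round steel nose 28 thick. It lies on cap and collar, axis 18 mm above what it lies on
- probe1_nose (a point): tip of probe1's steel nose, on its axis
- probe2: black probe, 170 mm long, about 0.18 kg, lying on the bench; may be absent. Origin on its axis at half length, x towards the nose (sensor end). x -85 (tail) to -30 mm: square cap 36 x 36; to +30: round body 32 thick; to +50: square collar 36 x 36; to +85: round steel nose 28 thick. It lies on cap and collar, axis 18 mm above what it lies on
- probe2_nose (a point): tip of probe2's steel nose, on its axis
- probe3: black probe, 170 mm long, about 0.18 kg, lying on the bench; may be absent. Origin on its axis at half length, x towards the nose (sensor end). x -85 (tail) to -30 mm: square cap 36 x 36; to +30: round body 32 thick; to +50: square collar 36 x 36; to +85: round steel nose 28 thick. It lies on cap and collar, axis 18 mm above what it lies on
- probe3_nose (a point): tip of probe3's steel nose, on its axis
- beaker_a: bystander: glass beaker with a handle, 84 mm across, 100 mm high; origin at its underside
- beaker_b: bystander: second such glass beaker
- solution: bystander: closed bottle, 60 mm across, 130 mm high; origin at its underside
- tape: bystander: roll of tape, 90 mm across, 24 mm high
Things that resemble listed ones, but are neither listed nor needed, are in the scene too. Leave any yellow look-alike of the probe2 alone.

How it is judged:
On the way:
1. the bail is swung up past upright (joint over 1.5 rad) (value of joint bail above 1.5 rad), for 0.2 s.
At the end, for the whole second after the job is handed in: every probe present lies in a bay, nose first: nose tip within 12 mm of that bay's home point and middle within 12 mm of its mid point; the bail is closed to within 0.08 rad; the blanking bar lies flat inside the tray; all at rest (((distance between probe1_nose and bay1_home below 0.012 m and distance between probe1 and bay1_mid below 0.012 m) or (distance between probe1_nose and bay2_home below 0.012 m and distance between probe1 and bay2_mid below 0.012 m) or (distance between probe1_nose and bay3_home below 0.012 m and distance between probe1 and bay3_mid below 0.012 m)) and ((distance between probe2_nose and bay1_home below 0.012 m and distance between probe2 and bay1_mid below 0.012 m) or (distance between probe2_nose and bay2_home below 0.012 m and distance between probe2 and bay2_mid below 0.012 m) or (distance between probe2_nose and bay3_home below 0.012 m and distance between probe2 and bay3_mid below 0.012 m)) and ((distance between probe3_nose and bay1_home below 0.012 m and distance between probe3 and bay1_mid below 0.012 m) or (distance between probe3_nose and bay2_home below 0.012 m and distance between probe3 and bay2_mid below 0.012 m) or (distance between probe3_nose and bay3_home below 0.012 m and distance between probe3 and bay3_mid below 0.012 m)) and linear speed of each of probe1, probe2, probe3, blank below 0.02 m/s and value of joint bail below 0.08 rad and x of blank in the frame of tray between -0.03 and 0.03 m and y of blank in the frame of tray between -0.04 and 0.04 m and z of blank in the frame of tray below 0.028 m and angle between the x axis of blank and the x axis of tray, either way round below 0.4 rad); the robot touches nothing.
It fails at once if a beaker, the bottle or the tape roll is moved more than 50 mm (distance of any of beaker_a, beaker_b, solution, tape from where it was at the start of the episode above 0.05 m).
It fails at once if a beaker or the bottle is tipped over (angle between any of beaker_a, beaker_b, solution's own z axis and vertical above 0.7 rad).
Of probe1, probe2, probe3 only 2 to 3 are there at a start; the rules pass over those that are not, and their reading is None.
At some moment in a run one of probe1, probe2, probe3 may be knocked a few centimetres aside while the robot is not near it.
Once in a run the grip may slacken for a moment while it holds something.
It also fails if it takes over 210 s, if anything falls off the work surface, if the arm or the gripper's body presses on something with over 40 N, if the wrist force passes 120 N, or if a joint passes its speed limit or range.

ROBOT

A 6-joint arm with a two-finger parallel gripper is mounted at the origin on the work surface. World frame = base frame: x ahead of the robot, y to its left, z up, the work surface at z = 0. Lengths are in m, angles in rad, forces in N, time in s.
With the tool pointing down it reaches from about 0.35 to 0.925 m from the base axis. Payload 6.4 kg.
Tool frame: the origin (TCP) lies on the centre line of the jaws, within the pads' length; the fingertips stand 17 mm ahead of it and the grasp point (between the pads) lies 2 mm behind it (r.finger_overhang is the distance from the TCP to the fingertips, in m); z points along the fingers, y is the line along which they close (so a half turn about z gives the same grasp; the last joint's range is limited). The gripper opens to 94 mm and grips with 3 to 60 N. Pads are 16 mm wide; open, the fingers measure 119 mm over their backs; the gripper's body (75 mm by 177 mm) begins 78 mm behind the grasp point.
Start: joints at [-1.468, 0.245, 1.558, -0, 1.339, -0.174], TCP at [0.178, -0.625, 0.222] pointing down, gripper open.
Joint ranges: [-3.13, 3.13], [-1.02, 2.26], [0.13, 2.54], [-0.95, 4.09], [0.21, 2.88], [-2.74, 2.74]. Speed limits (rad/s): [2.57, 2.57, 3.14, 3.14, 3.14, 3.14].

INTERFACE

Orientations are given as a unit quaternion [w, x, y, z].
In Python, from bench import telemetry, cams, ticket, r gives the robot as it stands.
- The arm moves only by the tool step_arm, never from a script. Its argument "commands" is a list of rows, each a list of 7 numbers: the shift along the world's x, y, z in mm, then the turn, a rotation vector about the world's x, y, z in degrees, then the closure, from -1 (fully open) to 1 (shut). In form: [[tx, ty, tz, ax, ay, az, fingers], ...]. A call has 1 to 8 rows; each row is the pose to reach, as a shift and turn from the pose commanded when the call began; what a row does not reach only later rows make up. A row lasts 1/8 s, in which the tool goes at most 62.5 mm and 10.7 degrees, less where a joint would pass 70% of its speed; a pose out of reach is approached as far as the arm can. A call with a gripper value outside its range is refused whole. The fingers move at their own pace and stop on an object; the grip force is fixed at half the most. Time passes only in rows, so rows that repeat a pose let the fingers close. It gives the time, the measured TCP pose, the force, the opening and the grip force at its end, in the units of the state.
- telemetry.get_obs(): the state, without advancing time (a new reading comes with each control period).
- cams.camera(name): name is "side" or "top" or "wrist"; returns (picture, depth): 400x640x3 uint8, red, green, blue; 400x640 float32, m along the optical axis (not along the pixel's ray), 0 where there is no reading.
- cams.get_calibration(name): a dict with "mtx" (3x3 intrinsics, pixels), "position" and "rotation" of the camera in the world; the wrist camera has in their place "mount" (4x4, takes a point from camera to tool coordinates, whose origin is the TCP and whose axes are the flange's). Camera axes: x right, y down, z forward; pixel columns grow to the right and rows downward; lengths in m; the calibration is good to about 2 mm. A picture is of the moment at which its call begins: read the wrist's pose just before it. get_calibration takes no time and is no camera call.
- ticket.finish_job(): hands the job in; it is judged then, once.
The state is a dict: "time_s": time; "qpos": joint angles; "joint_velocities": joint speeds; "tau": joint torques, N m; "position": TCP position; "ee_rot": TCP orientation; "ft_force": force on the tool from outside, world axes, zero at the start; "wrist_torque": the same for the moment, N m; "grip_width": finger opening in m; "grip_force": force on a finger pad.
Only numpy, scipy, OpenCV 4.12 (cv2) and the standard library are available. Lean on these libraries where they do the work, as an engineer would, in place of code of your own. Each camera call takes 0.05 s, during which the arm holds its last target. There are 200 camera calls.

## Working session

There is one attempt and no reset: what is moved stays moved. The work goes in short steps, Python scripts to look and compute and a tool call to move; the robot and the scene stay as the last step left them, time stands still between calls to the robot, and variables do not carry over. Pictures are saved under pics/ and viewed, at most 14 in all, crops included, and the job is handed in when it is done.

Besides the shell and the picture viewer there is one more tool, called after "Call:" as a command line: name --pt "numbers of a row" for each row, then --argument value for the rest. step_arm: Moves the arm, as the interface text tells. Its arguments: {"type":"object","properties":{"commands":{"type":"array","items":{"type":"array","items":{"type":"number"}}}},"required":["commands"]}

```bash
mkdir -p pics; ls; cat > h.py <<'E'
import numpy as np, cv2
from bench import telemetry, cams, ticket, r
from scipy.spatial.transform import Rotation as R
def snap(n):
    o=telemetry.get_obs(); im,d=cams.camera(n); c=cams.get_calibration(n)
    if 'mount' in c:
        q=o['ee_rot']; T=np.eye(4); T[:3,:3]=R.from_quat([q[1],q[2],q[3],q[0]]).as_matrix(); T[:3,3]=o['position']; T=T@np.array(c['mount'])
    else:
        T=np.eye(4); rot=np.array(c['rotation'])
        T[:3,:3]=rot if rot.shape==(3,3) else R.from_quat([rot[1],rot[2],rot[3],rot[0]]).as_matrix(); T[:3,3]=c['position']
    return im,d,np.array(c['mtx']),T
def save(f,im,s=1):
    cv2.imwrite('pics/'+f,cv2.resize(im[...,::-1],None,fx=s,fy=s,interpolation=cv2.INTER_CUBIC))
def cloud(d,K,T):
    v,u=np.mgrid[:d.shape[0],:d.shape[1]]
    p=np.stack([(u-K[0,2])/K[0,0]*d,(v-K[1,2])/K[1,1]*d,d],-1)
    return p@T[:3,:3].T+T[:3,3]
def onz(px,z,K,T):
    px=np.atleast_2d(px).astype(float); ray=np.c_[(px[:,0]-K[0,2])/K[0,0],(px[:,1]-K[1,2])/K[1,1],np.ones(len(px))]@T[:3,:3].T
    return T[:3,3]+ray*((z-T[2,3])/ray[:,2])[:,None]
E
python3 - <<'E'
from h import *
for n in('top','side'):
    im,d,K,T=snap(n); save(n+'0.png',im,1.25); np.savez(n+'0.npz',im=im,d=d,K=K,T=T); print(n,K.round(1).tolist(),T.round(3).tolist())
o=telemetry.get_obs(); print(o['time_s'],o['position'],o['ee_rot'],o['ft_force'],o['grip_width'])
E
```

```text
pics
top [[415.6, 0.0, 322.3], [0.0, 415.6, 200.0], [0.0, 0.0, 1.0]] [[0.018, -0.987, 0.162, 0.297], [-1.0, -0.018, 0.005, 0.016], [-0.002, -0.162, -0.987, 1.527], [0.0, 0.0, 0.0, 1.0]]
side [[388.4, 0.0, 328.3], [0.0, 388.4, 195.5], [0.0, 0.0, 1.0]] [[-0.824, -0.442, 0.354, 0.065], [-0.566, 0.623, -0.539, 0.689], [0.017, -0.645, -0.764, 1.059], [0.0, 0.0, 0.0, 1.0]]
0.1 [ 0.17757716 -0.62473268  0.22145349] [-8.79867334e-04  9.90440499e-01  1.37937820e-01  3.43139459e-05] [-1.03877999  0.35071298 -0.13808927] 0.09365288952532447
```

View pics/top0.png

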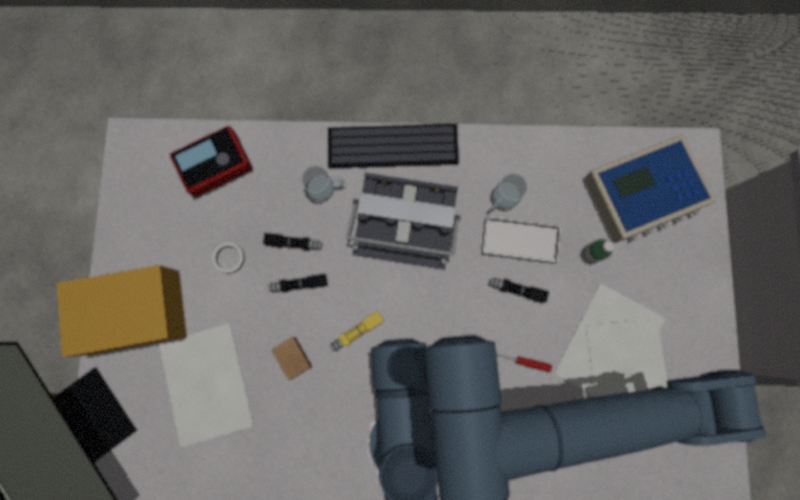

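View pics/side0.png

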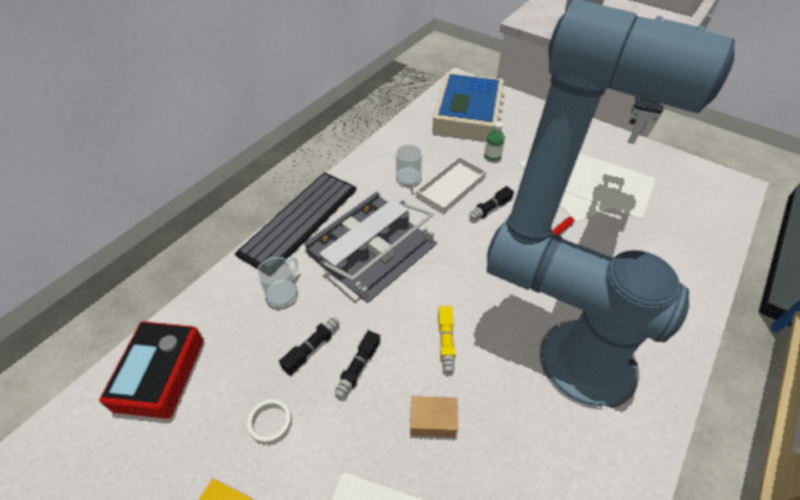

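Top view (800x500): the black probes are A (293,242) with nose right, B (298,284) with nose left and C (518,290) with nose left. The yellow look-alike at (358,330) is excluded. Dock is at (407,222), the blank is light grey at (407,200..230), and the tray is at (520,241); papers and the keyboard are not the tray. The beakers are at (320,185) and (510,190), the bottle at (598,250) and the tape at (228,258). Next a close crop.

```bash
python3 - <<'E'
from h import *
z=np.load('top0.npz'); im=z['im'];d=z['d'];K=z['K'];T=z['T']
c=im[130:250,200:460]; save('crop0.png',c,3)
P=cloud(d,K,T)
hsv=cv2.cvtColor(im,cv2.COLOR_RGB2HSV)
# probes: blobs above bench
for nm,(u0,u1,v0,v1) in dict(A=(205,262,183,203),B=(210,266,216,236),C=(386,444,218,244),yel=(260,310,245,283)).items():
    p=P[v0:v1,u0:u1].reshape(-1,3); p=p[(p[:,2]>.012)&(p[:,2]<.06)]
    q=p[:,:2]; m=q.mean(0); w,V=np.linalg.eigh(np.cov((q-m).T)); a=V[:,1]; t=(q-m)@a
    mid=m+a*(t.min()+t.max())/2
    print(nm,len(p),mid.round(3),np.degrees(np.arctan2(a[1],a[0])).round(1),np.ptp(t).round(3),p[:,2].max().round(3))
# tray
print('tray corners',onz(np.array([[485,220],[560,227],[557,264],[482,257]])/1.25,.03,K,T).round(3).tolist())
print('bench z',P[300:320,200:230,2].mean())
E
```

```text
A 438 [0.564 0.347] 84.6 0.17 0.047
B 439 [0.442 0.327] 99.4 0.169 0.047
C 450 [ 0.438 -0.313] 74.6 0.17 0.045
yel 453 [0.307 0.152] 124.9 0.17 0.046
tray corners [[0.638, -0.218, 0.03], [0.621, -0.438, 0.03], [0.511, -0.426, 0.03], [0.527, -0.208, 0.03]]
bench z 0.008663285112513549
```

View pics/crop0.png

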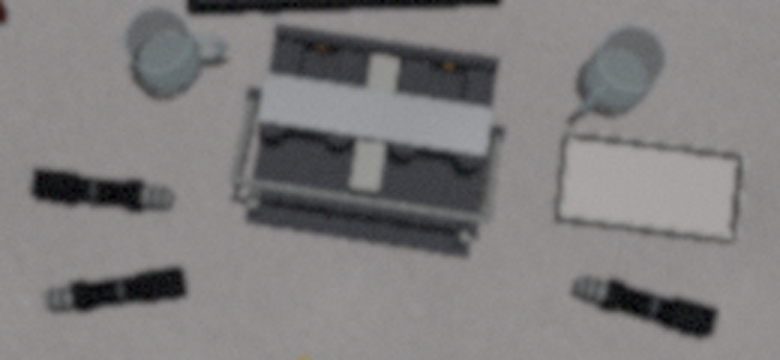

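```bash
python3 - <<'E'
from h import *
z=np.load('top0.npz'); im=z['im'];d=z['d'];K=z['K'];T=z['T']
f=lambda L,h:onz(np.array(L)/3+[200,130],h,K,T).round(3).tolist()
print('plate FL FR BR BL',f([[248,220],[468,255],[498,62],[277,27]],.008))
print('bridge BL BR FR FL',f([[265,75],[498,108],[490,153],[260,122]],.06))
print('blank front',f([[350,188],[382,192]],.044),'back',f([[371,53],[397,57]],.044))
print('crossbar',f([[240,190],[485,225]],.036))
P=cloud(d,K,T)
print('bench z samples',[P[v:v+8,u:u+8,2].mean().round(4) for u,v in((240,205),(380,225),(300,230),(460,215),(200,150))])
b=P[130+85:130+90,0]
for n,(x,y) in dict(bridgeL=(300,100),bridgeR=(460,128),blank=(368,175),plate=(300,210),).items():
    u=200+x//3;v=130+y//3; print(n,P[v-1:v+2,u-1:u+2].reshape(-1,3).mean(0).round(4))
E
```

```text
plate FL FR BR BL [[0.532, 0.169, 0.008], [0.494, -0.102, 0.008], [0.739, -0.139, 0.008], [0.78, 0.141, 0.008]]
bridge BL BR FR FL [[0.703, 0.149, 0.06], [0.666, -0.134, 0.06], [0.611, -0.124, 0.06], [0.644, 0.153, 0.06]]
blank front [[0.568, 0.044, 0.044], [0.564, 0.005, 0.044]] back [[0.737, 0.021, 0.044], [0.733, -0.011, 0.044]]
crossbar [[0.565, 0.177, 0.036], [0.527, -0.12, 0.036]]
bench z samples [np.float64(0.0009), np.float64(0.0012), np.float64(0.0245), np.float64(0.0007), np.float64(0.0011)]
bridgeL [0.6725 0.1057 0.0633]
bridgeR [ 0.6433 -0.0866  0.0601]
blank [0.5852 0.0245 0.046 ]
plate [0.5458 0.1053 0.0083]
```

Call:
step_arm --pt "160 310 100 0 0 66 -1" --pt "160 310 100 0 0 66 -1" --pt "160 310 100 0 0 66 -1" --pt "160 310 100 0 0 66 -1" --pt "160 310 100 0 0 66 -1" --pt "160 310 100 0 0 66 -1" --pt "320 640 100 0 0 66 -1" --pt "320 640 100 0 0 66 -1"

```text
time_s: 1.1
position: [0.3925, -0.201, 0.3224]
ee_rot: [0.0, 0.756, 0.655, 0.0]
ft_force: [-0.3, -0.7, -0.3]
grip_width: 0.0936
grip_force: 0.0
```

Call:
step_arm --pt "110 210 0 0 0 0 -1" --pt "110 210 0 0 0 0 -1" --pt "110 210 0 0 0 0 -1" --pt "110 210 0 0 0 0 -1" --pt "110 210 0 0 0 0 -1"

```text
time_s: 1.72
position: [0.5025, 0.0098, 0.3218]
ee_rot: [-0.001, 0.754, 0.657, -0.0]
ft_force: [0.2, -0.6, 0.5]
grip_width: 0.0942
grip_force: 0.0
```

```bash
python3 - <<'E'
from h import *
im,d,K,T=snap('wrist'); save('w1.png',im,1.25); np.savez('w1.npz',im=im,d=d,K=K,T=T); print(K.round(1).tolist(),T.round(3).tolist())
E
```

```text
[[340.4, 0.0, 314.9], [0.0, 340.4, 196.7], [0.0, 0.0, 1.0]] [[0.991, -0.131, -0.039, 0.515], [-0.137, -0.95, -0.28, 0.09], [-0.001, 0.283, -0.959, 0.483], [0.0, 0.0, 0.0, 1.0]]
```

View pics/w1.png

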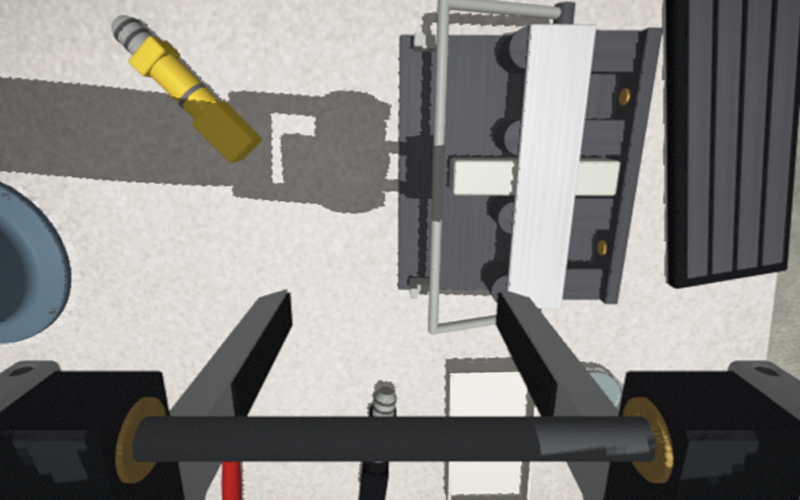

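```bash
python3 - <<'E'
from h import *
z=np.load('w1.npz'); im=z['im'];d=z['d'];K=z['K'];T=z['T']; P=cloud(d,K,T)
def at(x,y): 
    u,v=round(x/1.25),round(y/1.25); return np.median(P[v-1:v+2,u-1:u+2].reshape(-1,3),0).round(4).tolist()
for n,c in dict(barL=(439,40),barM=(436,130),barR=(434,290),armL=(500,7),armR=(470,324),catchL=(420,40),catchR=(414,292),blankF=(460,176),blankB=(610,176),bridgeFL=(535,40),bridge2=(525,280),plate=(420,250),bench=(300,330)).items(): print(n,at(*c))
f=lambda L,h:onz(np.array(L)/1.25,h,K,T).round(4).tolist()
print('bridge BL BR FR FL',f([[595,27],[558,307],[509,300],[533,24]],.06))
print('blank FL FR BR BL',f([[453,158],[453,195],[617,195],[619,158]],.044))
print('plate FL FR',f([[400,37],[399,289]],.008))
print('stop top front edge',f([[642,40],[605,300]],.048))
print('tray TL TR', f([[446,370],[525,370]],.03))
E
```

```text
barL [0.5608, 0.1491, 0.0926]
barM [0.551, 0.0771, 0.092]
barR [0.5318, -0.0738, 0.093]
armL [0.6176, 0.1699, 0.0758]
armR [0.5658, -0.123, 0.0787]
catchL [0.5493, 0.1593, 0.0417]
catchR [0.5115, -0.0955, 0.0409]
blankF [0.5746, 0.0267, 0.0431]
blankB [0.7273, 0.0056, 0.0441]
bridgeFL [0.6519, 0.1421, 0.0593]
bridge2 [0.6309, -0.0905, 0.0587]
plate [0.5252, -0.0579, 0.0073]
bench [0.3632, -0.144, -0.0017]
bridge BL BR FR FL [[0.7052, 0.1455, 0.06], [0.6643, -0.1259, 0.06], [0.6123, -0.1104, 0.06], [0.65, 0.1556, 0.06]]
blank FL FR BR BL [[0.5692, 0.0459, 0.044], [0.5655, 0.0083, 0.044], [0.7343, -0.0151, 0.044], [0.736, 0.0229, 0.044]]
plate FL FR [[0.5321, 0.1702, 0.008], [0.4943, -0.1027, 0.008]]
stop top front edge [[0.754, 0.1299, 0.048], [0.7204, -0.1307, 0.048]]
tray TL TR [[0.5377, -0.2065, 0.03], [0.6328, -0.2196, 0.03]]
```

Call:
step_arm --pt "43 19.5 -60 0 0 0 -1" --pt "43 19.5 -120 0 0 0 -1" --pt "43 19.5 -170 0 0 0 -1" --pt "43 19.5 -205 0 0 0 -1" --pt "43 19.5 -236 0 0 0 -1" --pt "43 19.5 -236 0 0 0 1" --pt "43 19.5 -236 0 0 0 1" --pt "43 19.5 -236 0 0 0 1"

```text
time_s: 2.78
position: [0.5464, 0.0261, 0.0884]
ee_rot: [0.001, 0.756, 0.655, 0.001]
ft_force: [0.8, 1.3, 0.0]
grip_width: 0.0675
grip_force: 0.0
```

Call:
step_arm --pt "0 0 0 0 0 0 1" --pt "0 0 0 0 0 0 1" --pt "0 0 0 0 0 0 1"

```text
time_s: 3.15
position: [0.5452, 0.0268, 0.0866]
ee_rot: [0.0, 0.755, 0.655, 0.0]
ft_force: [-0.0, -0.2, -0.5]
grip_width: 0.0373
grip_force: 0.0
```

Call:
step_arm --pt "0 0 0 0 0 0 1" --pt "0 0 0 0 0 0 1" --pt "0 0 0 0 0 0 1" --pt "0 0 0 0 0 0 1" --pt "4 -0.5 10.5 0 0 0 1" --pt "10 -1.4 23 0 0 0 1" --pt "18.5 -2.5 36 0 0 0 1" --pt "29 -4 48 0 0 0 1"

```text
time_s: 4.15
position: [0.574, 0.0226, 0.1351]
ee_rot: [-0.001, 0.755, 0.655, -0.001]
ft_force: [0.5, 0.1, -5.9]
grip_width: 0.0092
grip_force: 30.0
```

Call:
step_arm --pt "11 -1.5 10 0 0 0 1" --pt "25 -3.4 19 0 0 0 1" --pt "40 -5.4 26.5 0 0 0 1" --pt "53.5 -7.3 31.3 0 0 0 1" --pt "68 -9.3 34.2 0 0 0 1" --pt "84.5 -11.6 35.4 0 0 0 1" --pt "101 -13.9 34.2 0 0 0 1" --pt "101 -13.9 34.2 0 0 0 1"

```text
time_s: 5.15
position: [0.6773, 0.008, 0.1707]
ee_rot: [0.002, 0.756, 0.655, 0.001]
ft_force: [1.2, -2.8, 4.2]
grip_width: 0.0089
grip_force: 30.0
```

Call:
step_arm --pt "0 0 0 0 0 0 -1" --pt "0 0 0 0 0 0 -1" --pt "0 0 0 0 0 0 -1" --pt "0 0 30 0 0 0 -1" --pt "0 0 80 0 0 0 -1" --pt "-50 10 90 0 0 0 -1" --pt "-110 15 90 0 0 0 -1"

```text
time_s: 6.02
position: [0.5649, 0.024, 0.2603]
ee_rot: [0.001, 0.755, 0.655, 0.001]
ft_force: [0.7, -0.1, 1.0]
grip_width: 0.0753
grip_force: 0.0
```

Call:
step_arm --pt "24 0 0 0 0 90 -1" --pt "24 0 0 0 0 90 -1" --pt "24 0 0 0 0 90 -1" --pt "24 0 0 0 0 90 -1" --pt "24 0 0 0 0 90 -1" --pt "24 0 -30 0 0 90 -1" --pt "24 0 -60 0 0 90 -1" --pt "24 0 -90 0 0 90 -1"

```text
time_s: 7.02
position: [0.5889, 0.024, 0.1677]
ee_rot: [0.0, 0.103, 0.995, 0.0]
ft_force: [0.6, 0.5, -0.4]
grip_width: 0.0942
grip_force: 0.0
```

```bash
python3 - <<'E'
from h import *
im,d,K,T=snap('wrist'); save('w2.png',im,1.25); np.savez('w2.npz',im=im,d=d,K=K,T=T); o=telemetry.get_obs();print(o['position'],o['ee_rot'].round(4),o['qpos'].round(2))
E
```

```text
[0.58614169 0.02430412 0.1630074 ] [-3.800e-03  1.012e-01  9.949e-01  2.000e-04] [-0.15  0.16  1.77  0.    1.22 -1.52]
```

View pics/w2.png

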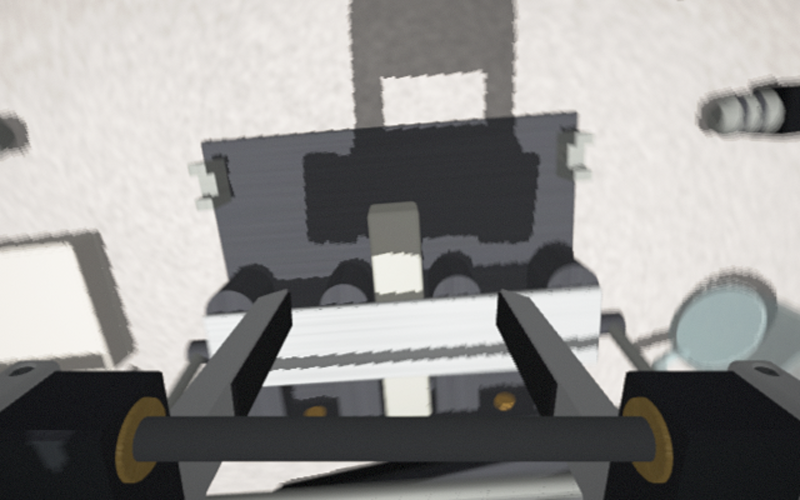

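Call:
step_arm --pt "0 0 -40 0 0 4 -1" --pt "0 0 -80 0 0 4 -1" --pt "0 0 -115 0 0 4 -1" --pt "0 0 -130 0 0 4 -1" --pt "0 0 -130 0 0 4 -1" --pt "0 0 -130 0 0 4 -1"

```text
time_s: 7.82
position: [0.5905, 0.0236, 0.0405]
ee_rot: [0.001, 0.072, 0.997, -0.0]
ft_force: [-0.8, 0.7, 0.0]
grip_width: 0.0937
grip_force: 0.0
```

Call:
step_arm --pt "0 0 -11 0 0 0 1" --pt "0 0 -11 0 0 0 1" --pt "0 0 -11 0 0 0 1" --pt "0 0 -11 0 0 0 1" --pt "0 0 -11 0 0 0 1" --pt "0 0 -11 0 0 0 1" --pt "0 0 -11 0 0 0 1" --pt "0 0 -11 0 0 0 1"

```text
time_s: 8.82
position: [0.5892, 0.0238, 0.0277]
ee_rot: [0.0, 0.072, 0.997, 0.0]
ft_force: [-0.3, 0.4, 0.4]
grip_width: 0.0361
grip_force: 30.0
```

Call:
step_arm --pt "-20 2.7 0 0 0 0 1" --pt "-40 5.5 0 0 0 0 1" --pt "-60 8.2 0 0 0 0 1" --pt "-80 11 0 0 0 0 1" --pt "-100 13.7 0 0 0 0 1" --pt "-118 16.2 0 0 0 0 1" --pt "-121 16.6 0 0 0 0 1" --pt "-121 16.6 0 0 0 0 1"

```text
time_s: 9.82
position: [0.4683, 0.0404, 0.0276]
ee_rot: [-0.0, 0.071, 0.997, -0.0]
ft_force: [0.5, 0.2, -1.2]
grip_width: 0.0357
grip_force: 30.0
```

Call:
step_arm --pt "0 0 0 0 0 0 -0.3" --pt "0 0 1 0 0 0 -0.3" --pt "20 -2.7 2 0 0 0 -0.3" --pt "44 -6 2 0 0 0 -0.3" --pt "64 -8.8 2 0 0 0 -0.3" --pt "64 -8.8 2 0 0 0 1" --pt "64 -8.8 2 0 0 0 1" --pt "64 -8.8 2 0 0 0 1"

```text
time_s: 10.82
position: [0.5313, 0.0318, 0.0294]
ee_rot: [-0.0, 0.071, 0.997, 0.0]
ft_force: [0.8, 0.3, -0.8]
grip_width: 0.0359
grip_force: 30.0
```

Call:
step_arm --pt "0 0 0 0 0 0 1" --pt "0 0 0 0 0 0 1" --pt "0 0 50 0 0 0 1" --pt "0 0 100 0 0 0 1" --pt "0 0 130 0 0 0 1"

```text
time_s: 11.45
position: [0.533, 0.0315, 0.1624]
ee_rot: [0.002, 0.071, 0.997, -0.0]
ft_force: [-0.2, -0.4, -1.0]
grip_width: 0.036
grip_force: 30.0
```

Call:
step_arm --pt "0 -45 20 0 0 -86.5 1" --pt "0 -90 20 0 0 -86.5 1" --pt "5 -135 20 0 0 -86.5 1" --pt "10 -180 20 0 0 -86.5 1" --pt "20 -225 20 0 0 -86.5 1" --pt "30 -270 20 0 0 -86.5 1" --pt "42 -315 20 0 0 -86.5 1" --pt "42 -353 20 0 0 -86.5 1"

```text
time_s: 12.45
position: [0.5743, -0.3229, 0.1792]
ee_rot: [-0.0, 0.734, 0.679, 0.0]
ft_force: [-0.0, -0.4, -1.6]
grip_width: 0.0359
grip_force: 30.0
```

Call:
step_arm --pt "0 0 0 0 0 -1 1" --pt "0 0 0 0 0 -1 1"

```text
time_s: 12.7
position: [0.5739, -0.3206, 0.1791]
ee_rot: [-0.001, 0.738, 0.675, 0.0]
ft_force: [-0.0, 0.2, -1.1]
grip_width: 0.0359
grip_force: 30.0
```

```bash
python3 - <<'E'
from h import *
im,d,K,T=snap('wrist'); save('w3.png',im,1.25); np.savez('w3.npz',im=im,d=d,K=K,T=T); o=telemetry.get_obs();print(o['position'],o['ee_rot'].round(4),o['qpos'].round(2))
E
```

```text
[ 0.57400515 -0.32026696  0.17930172] [-5.000e-04  7.375e-01  6.754e-01  1.000e-04] [-0.68  0.3   1.57  0.    1.27 -0.59]
```

View pics/w3.png

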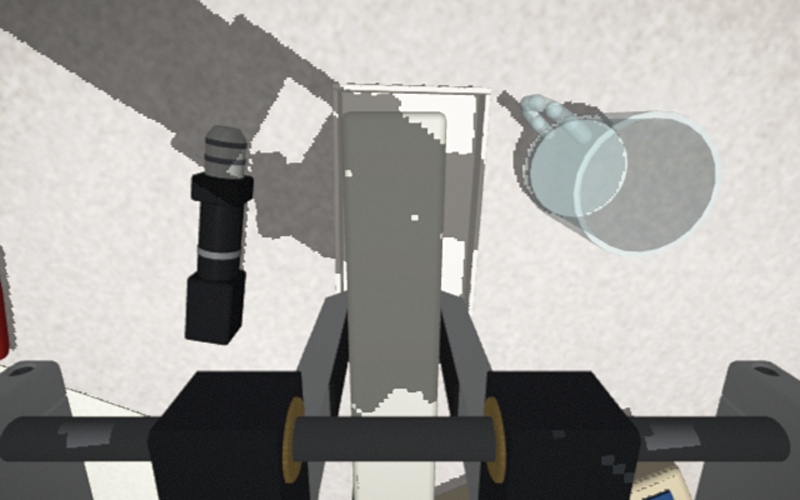

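```bash
python3 - <<'E'
from h import *
z=np.load('w3.npz'); K=z['K'];T=z['T'];d=z['d'];P=cloud(d,K,T)
print(onz(np.array([[335,85],[490,90]])/1.25,.03,K,T).round(4), onz(np.array([[343,112],[446,112]])/1.25,.193,K,T).round(4))
# probe C
p=P[100:276,145:204].reshape(-1,3); p=p[(p[:,2]>.01)&(p[:,2]<.05)&(p[:,0]<.50)]; q=p[:,:2]
(c,s,a)=cv2.minAreaRect(q.astype(np.float32)); print(c,s,a,len(q))
E
```

```text
[[ 0.5442 -0.2127  0.03  ]
 [ 0.6499 -0.2254  0.03  ]] [[ 0.5657 -0.2354  0.193 ]
 [ 0.5996 -0.2384  0.193 ]]
(0.43815457820892334, -0.3148195147514343) (0.16986367106437683, 0.035998549312353134) 74.86324310302734 6634
```

```bash
python3 - <<'E'
from h import *
for f in('w3.npz','top0.npz','w1.npz'):
    z=np.load(f); P=cloud(z['d'],z['K'],z['T']).reshape(-1,3)
    for y0 in (-.24,-.26,-.28,-.4):
        m=(abs(P[:,2]-.028)<.009)&(abs(P[:,1]-y0)<.008)&(P[:,0]>.48)&(P[:,0]<.68); x=P[m,0]
        if m.sum()>3: print(f,y0,m.sum(),np.percentile(x,[2,20,80,98]).round(4))
E
```

```text
w3.npz -0.24 305 [0.5385 0.5413 0.6697 0.6789]
w3.npz -0.26 224 [0.5359 0.5381 0.6443 0.6467]
w3.npz -0.28 197 [0.534  0.5363 0.6422 0.6445]
w3.npz -0.4 8 [0.6298 0.6299 0.6309 0.6309]
top0.npz -0.24 14 [0.5389 0.5408 0.649  0.6679]
top0.npz -0.26 13 [0.5377 0.5386 0.6451 0.6466]
top0.npz -0.28 17 [0.5353 0.5355 0.6423 0.6469]
top0.npz -0.4 13 [0.5213 0.5219 0.6292 0.63  ]
w1.npz -0.24 28 [0.5373 0.5382 0.5407 0.5416]
w1.npz -0.26 27 [0.5352 0.5361 0.5388 0.5396]
w1.npz -0.28 37 [0.5358 0.6397 0.6417 0.6427]
w1.npz -0.4 52 [0.5197 0.5218 0.6272 0.6292]
```

Call:
step_arm --pt "10 -8 -40 0 0 -1.5 1" --pt "10 -8 -90 0 0 -1.5 1" --pt "10 -8 -130 0 0 -1.5 1" --pt "10 -8 -145 0 0 -1.5 1" --pt "10 -8 -152 0 0 -1.5 1" --pt "10 -8 -152 0 0 -1.5 -0.3" --pt "10 -8 -152 0 0 -1.5 -0.3" --pt "10 -8 -152 0 0 -1.5 -0.3"

```text
time_s: 13.75
position: [0.585, -0.33, 0.0292]
ee_rot: [0.001, 0.747, 0.665, 0.0]
ft_force: [-0.1, -0.3, -0.2]
grip_width: 0.0602
grip_force: 0.0
```

Call:
step_arm --pt "0 0 50 0 0 0 -0.3" --pt "0 0 90 0 0 0 -0.5" --pt "-60 -10 90 0 0 -8.5 -0.5" --pt "-110 -18 90 0 0 -8.5 -0.5" --pt "-157.5 -23.5 80 0 0 -8.5 -0.5" --pt "-157.5 -23.5 30 0 0 -8.5 -0.5" --pt "-157.5 -23.5 5 0 0 -8.5 -0.5" --pt "-157.5 -23.5 -6 0 0 -8.5 -0.5"

```text
time_s: 14.75
position: [0.4262, -0.3525, 0.0208]
ee_rot: [-0.001, 0.794, 0.608, -0.0]
ft_force: [-0.1, 0.8, 0.6]
grip_width: 0.0708
grip_force: 0.0
```

Call:
step_arm --pt "0 0 0 0 0 0 -0.5" --pt "0 0 0 0 0 0 1" --pt "0 0 0 0 0 0 1" --pt "0 0 0 0 0 0 1" --pt "0 0 0 0 0 0 1" --pt "0 0 0 0 0 0 1" --pt "0 0 0 0 0 0 1"

```text
time_s: 15.62
position: [0.4268, -0.353, 0.022]
ee_rot: [0.0, 0.794, 0.608, 0.0]
ft_force: [0.2, 0.4, 3.7]
grip_width: 0.0358
grip_force: 30.0
```

Call:
step_arm --pt "0 20 50 0 0 -82.7 1" --pt "0 60 100 0 0 -82.7 1" --pt "5 100 100 0 0 -82.7 1" --pt "10 150 100 0 0 -82.7 1" --pt "18 195 100 0 0 -82.7 1" --pt "26 240 100 0 0 -82.7 1" --pt "34 280 100 0 0 -82.7 1" --pt "34 313 100 0 0 -82.7 1"

```text
time_s: 16.62
position: [0.4602, -0.0382, 0.121]
ee_rot: [-0.0, 0.998, -0.07, -0.001]
ft_force: [-0.5, -0.1, -1.9]
grip_width: 0.0359
grip_force: 30.0
```

Call:
step_arm --pt "0 0 -20 0 0 0 1" --pt "0 0 -50 0 0 0 1" --pt "0 0 -50 0 0 0 1"

```text
time_s: 17.0
position: [0.458, -0.0389, 0.069]
ee_rot: [-0.001, 0.998, -0.068, -0.003]
ft_force: [1.1, -0.0, -1.8]
grip_width: 0.0353
grip_force: 30.0
```

```bash
python3 - <<'E'
from h import *
im,d,K,T=snap('wrist'); save('w4.png',im,1.25); np.savez('w4.npz',im=im,d=d,K=K,T=T); o=telemetry.get_obs();print(o['position'],o['ee_rot'].round(4),o['qpos'].round(2),o['grip_width'])
E
```

```text
[ 0.45947152 -0.03950772  0.0706426 ] [-4.000e-04  9.977e-01 -6.840e-02 -1.600e-03] [-0.33  0.01  2.13  0.    1.01  1.38] 0.03570721815727914
```

View pics/w4.png

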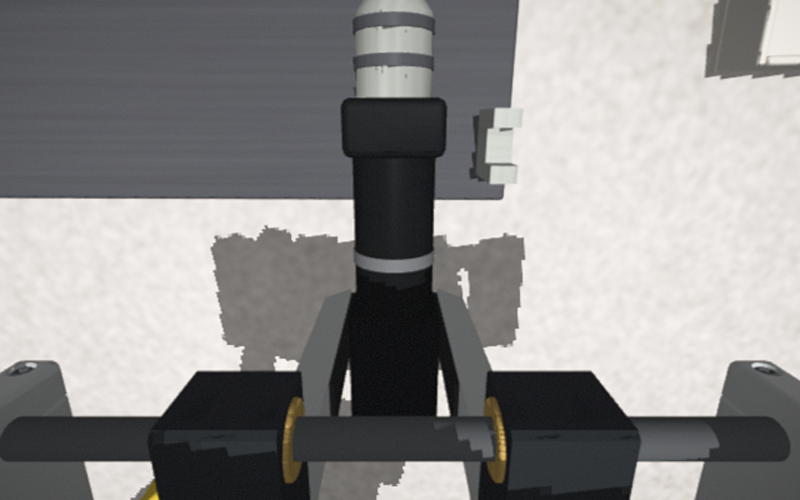

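Call:
step_arm --pt "0 0 -30 0 0 0 1" --pt "0 0 -40 0 0 0 1" --pt "22 -3 -40 0 0 0 1" --pt "44 -6 -40 0 0 0 1" --pt "66 -9.1 -40 0 0 0 1" --pt "88 -12.1 -40 0 0 0 1" --pt "108 -14.8 -40 0 0 0 1" --pt "126 -17.3 -40 0 0 0 1"

```text
time_s: 18.05
position: [0.5882, -0.0576, 0.0329]
ee_rot: [0.0, 0.998, -0.068, 0.001]
ft_force: [-0.5, -0.7, -2.5]
grip_width: 0.0358
grip_force: 30.0
```

Call:
step_arm --pt "0 0 -1 0 0 0 1" --pt "0 0 -1 0 0 0 -0.3" --pt "0 0 0 0 0 0 -0.3" --pt "-12 1.6 0 0 0 0 -0.3" --pt "-24 3.3 0 0 0 0 -0.3" --pt "-24 3.3 0 0 0 0 1" --pt "-24 3.3 0 0 0 0 1" --pt "-24 3.3 0 0 0 0 1"

```text
time_s: 19.05
position: [0.563, -0.054, 0.0318]
ee_rot: [0.0, 0.998, -0.068, 0.0]
ft_force: [-1.2, 0.5, 0.6]
grip_width: 0.0356
grip_force: 30.0
```

Call:
step_arm --pt "5 -0.7 0 0 0 0 1" --pt "10 -1.4 0 0 0 0 1" --pt "13 -1.8 0 0 0 0 1" --pt "15 -2.1 0 0 0 0 1" --pt "17 -2.3 0 0 0 0 1"

```text
time_s: 19.68
position: [0.5784, -0.056, 0.0318]
ee_rot: [-0.0, 0.998, -0.068, -0.002]
ft_force: [-12.1, 0.8, 13.2]
grip_width: 0.0361
grip_force: 30.0
```

Call:
step_arm --pt "1.5 -0.2 0 0 0 0 1" --pt "3 -0.4 0 0 0 0 1" --pt "3 -0.4 0 0 0 0 1"

```text
time_s: 20.05
position: [0.5791, -0.0561, 0.0316]
ee_rot: [-0.0, 0.998, -0.068, -0.005]
ft_force: [-17.2, 0.6, 17.5]
grip_width: 0.0357
grip_force: 30.0
```

Call:
step_arm --pt "0 0 0 0 0 0 -0.3" --pt "-3 0.4 0 0 0 0 -0.3" --pt "-3 0.4 0 0 0 0 -0.3" --pt "-20 30 50 0 0 45 -0.5" --pt "-40 80 110 0 0 45 -0.5" --pt "-60 130 170 0 0 45 -0.5" --pt "-70 190 200 0 0 45 -0.5" --pt "-70 250 200 0 0 45 -0.5"

```text
time_s: 21.05
position: [0.516, 0.1634, 0.2272]
ee_rot: [0.001, 0.948, 0.319, 0.003]
ft_force: [0.3, 0.3, -0.9]
grip_width: 0.0707
grip_force: 0.0
```

```bash
python3 - <<'E'
from h import *
im,d,K,T=snap('wrist'); save('w5.png',im,1.25); np.savez('w5.npz',im=im,d=d,K=K,T=T); o=telemetry.get_obs();print(o['position'],o['ee_rot'].round(4),o['qpos'].round(2),o['grip_width'])
E
```

```text
[0.51524548 0.16973147 0.22843757] [-0.0012  0.9467  0.322   0.0038] [ 0.11 -0.02  1.83  0.    1.32  1.02] 0.07039728571310315
```

View pics/w5.png

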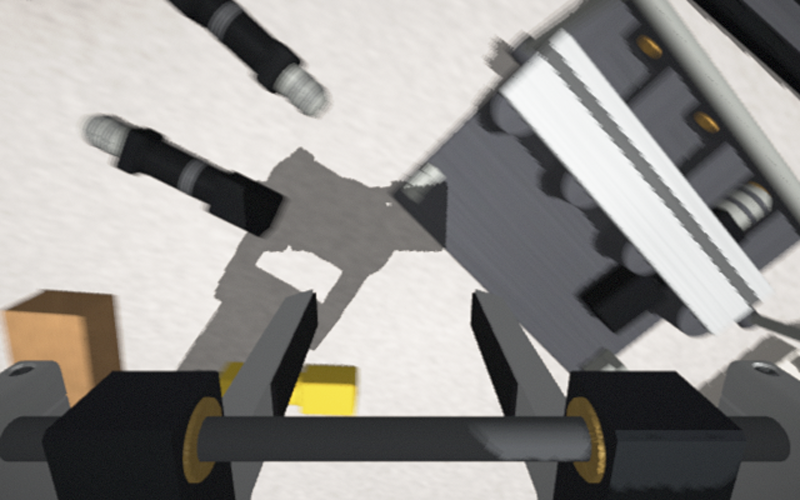

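```bash
cat >> h.py <<'E'
def rect(P,x0,x1,y0,y1,lo=.012):
    p=P.reshape(-1,3); p=p[(p[:,0]>x0)&(p[:,0]<x1)&(p[:,1]>y0)&(p[:,1]<y1)&(p[:,2]>lo)&(p[:,2]<.055)]
    c,s,a=cv2.minAreaRect(p[:,:2].astype(np.float32)); return np.round(c,4),np.round(s,3),round(a,1),len(p)
E
python3 - <<'E'
from h import *
z=np.load('w5.npz'); P=cloud(z['d'],z['K'],z['T'])
for x,y in((105,135),(255,215),(305,95),(200,175)): print(P[int(y/1.25),int(x/1.25)].round(3))
print(rect(P,.36,.51,.22,.45)); print(rect(P,.51,.63,.22,.45))
im,d,K,T=snap('top'); Q=cloud(d,K,T); print(rect(Q,.36,.51,.22,.45)); print(rect(Q,.51,.62,.22,.45))
E
```

```text
[0.433 0.392 0.031]
[0.452 0.259 0.036]
[0.557 0.28  0.032]
[0.452 0.314 0.031]
(array([0.4419, 0.3267]), array([0.036, 0.17 ]), 9.2, 5475)
(array([0.5627, 0.3292]), array([0.135, 0.036]), 84.5, 4247)
(array([0.4366, 0.3618]), array([0.035, 0.099]), 10.2, 233)
(array([0.5647, 0.38  ]), array([0.074, 0.106]), 14.0, 281)
```

Call:
step_arm --pt "-67 117 -60 0 0 61.6 -0.5" --pt "-67 117 -60 0 0 61.6 -0.5" --pt "-67 117 -60 0 0 61.6 -0.5" --pt "-67 117 -60 0 0 61.6 -0.5" --pt "-67 117 -60 0 0 61.6 -0.5" --pt "-67 117 -110 0 0 61.6 -0.5" --pt "-67 117 -150 0 0 61.6 -0.5" --pt "-67 117 -150 0 0 61.6 -0.5"

```text
time_s: 22.15
position: [0.4456, 0.2773, 0.0706]
ee_rot: [-0.002, 0.651, 0.759, -0.004]
ft_force: [0.4, -0.4, -0.1]
grip_width: 0.0705
grip_force: 0.0
```

Call:
step_arm --pt "2.5 10 -20 0 0 0 -0.5" --pt "2.5 10 -48 0 0 0 -0.5" --pt "2.5 10 -48 0 0 0 1" --pt "2.5 10 -48 0 0 0 1" --pt "2.5 10 -48 0 0 0 1" --pt "2.5 10 -48 0 0 0 1" --pt "2.5 10 -48 0 0 0 1" --pt "2.5 10 -48 0 0 0 1"

```text
time_s: 23.15
position: [0.4512, 0.2893, 0.0273]
ee_rot: [0.0, 0.651, 0.759, 0.0]
ft_force: [-3.7, -1.8, 6.6]
grip_width: 0.0356
grip_force: 30.0
```

Call:
step_arm --pt "0 0 50 0 0 -106.6 1" --pt "0 -10 90 0 0 -106.6 1" --pt "0 -40 90 0 0 -106.6 1" --pt "5 -70 90 0 0 -106.6 1" --pt "10 -100 90 0 0 -106.6 1" --pt "15 -130 90 0 0 -106.6 1" --pt "20 -160 90 0 0 -106.6 1" --pt "22 -190 90 0 0 -106.6 1"

```text
time_s: 24.15
position: [0.4726, 0.098, 0.116]
ee_rot: [0.0, 0.994, 0.108, 0.0]
ft_force: [0.5, 0.7, -1.5]
grip_width: 0.0359
grip_force: 29.9
```

Call:
step_arm --pt "0 -20 0 0 0 -21 1" --pt "0 -40 0 0 0 -21 1" --pt "0 -60 -30 0 0 -21 1" --pt "0 -60 -40 0 0 -21 1" --pt "0 -60 -40 0 0 -21 1"

```text
time_s: 24.78
position: [0.4719, 0.0395, 0.0754]
ee_rot: [-0.0, 0.997, -0.071, -0.001]
ft_force: [-0.5, 0.5, -1.1]
grip_width: 0.0359
grip_force: 29.9
```

Call:
step_arm --pt "0 0 -30 0 0 0 1" --pt "0 0 -39 0 0 0 1" --pt "22 -3 -39 0 0 0 1" --pt "44 -6 -39 0 0 0 1" --pt "66 -9.1 -39 0 0 0 1" --pt "88 -12.1 -39 0 0 0 1" --pt "108 -14.8 -39 0 0 0 1" --pt "126 -17.3 -39 0 0 0 1"

```text
time_s: 25.78
position: [0.6001, 0.0222, 0.0382]
ee_rot: [0.0, 0.997, -0.071, 0.001]
ft_force: [0.3, -0.1, -2.5]
grip_width: 0.0361
grip_force: 30.0
```

Call:
step_arm --pt "0 0 -1 0 0 0 1" --pt "0 0 -1 0 0 0 -0.3" --pt "0 0 -2 0 0 0 -0.3" --pt "-12 1.6 -5 0 0 0 -0.3" --pt "-24 3.3 -5 0 0 0 -0.3" --pt "-24 3.3 -5 0 0 0 1" --pt "-24 3.3 -5 0 0 0 1" --pt "-24 3.3 -5 0 0 0 1"

```text
time_s: 26.78
position: [0.5751, 0.025, 0.0324]
ee_rot: [-0.0, 0.997, -0.071, 0.0]
ft_force: [-0.5, -0.7, 0.2]
grip_width: 0.0356
grip_force: 29.9
```

Call:
step_arm --pt "5 -0.7 0 0 0 0 1" --pt "10 -1.4 0 0 0 0 1" --pt "13 -1.8 0 0 0 0 1" --pt "15 -2.1 0 0 0 0 1" --pt "17 -2.3 0 0 0 0 1"

```text
time_s: 27.4
position: [0.5907, 0.0228, 0.0324]
ee_rot: [-0.0, 0.997, -0.071, -0.002]
ft_force: [-9.8, 0.6, 11.3]
grip_width: 0.036
grip_force: 30.0
```

Call:
step_arm --pt "2 -0.3 0 0 0 0 1" --pt "4 -0.5 0 0 0 0 1" --pt "4 -0.5 0 0 0 0 1"

```text
time_s: 27.78
position: [0.5917, 0.0228, 0.032]
ee_rot: [0.0, 0.997, -0.07, -0.006]
ft_force: [-18.1, 0.6, 18.4]
grip_width: 0.0354
grip_force: 30.0
```

Call:
step_arm --pt "0 0 0 0 0 0 -0.3" --pt "-4 0.5 0 0 0 0 -0.3" --pt "-4 0.5 0 0 0 0 -0.3" --pt "-10 0 50 0 0 0 -0.3" --pt "-20 10 110 0 0 0 -0.5" --pt "-30 30 160 0 0 0 -0.5"

```text
time_s: 28.52
position: [0.566, 0.052, 0.1945]
ee_rot: [0.0, 0.997, -0.072, 0.001]
ft_force: [0.0, -0.3, 0.6]
grip_width: 0.0702
grip_force: 0.0
```

Call:
step_arm --pt "0 40 0 0 0 93 -0.5" --pt "0 80 0 0 0 93 -0.5" --pt "0 120 0 0 0 93 -0.5" --pt "0 160 0 0 0 93 -0.5" --pt "0 200 0 0 0 93 -0.5" --pt "0 240 0 0 0 93 -0.5" --pt "0 270 0 0 0 93 -0.5" --pt "0 270 0 0 0 93 -0.5"

```text
time_s: 29.52
position: [0.5654, 0.3243, 0.1918]
ee_rot: [-0.0, 0.776, 0.631, 0.0]
ft_force: [-0.6, -0.7, 0.2]
grip_width: 0.0707
grip_force: 0.0
```

Call:
step_arm --pt "0 0 0 0 0 7.3 -0.5" --pt "0 0 0 0 0 7.3 -0.5"

```text
time_s: 29.78
position: [0.5657, 0.3223, 0.1919]
ee_rot: [0.0, 0.737, 0.675, 0.0]
ft_force: [-1.0, -0.1, 0.3]
grip_width: 0.0705
grip_force: 0.0
```

```bash
python3 - <<'E'
from h import *
im,d,K,T=snap('wrist'); np.savez('w6.npz',im=im,d=d,K=K,T=T); save('w6.png',im); o=telemetry.get_obs();print(o['position'],o['ee_rot'].round(4),o['qpos'].round(2),o['grip_width'])
P=cloud(d,K,T)
print(rect(P,.50,.63,.22,.47))
E
```

```text
[0.56574587 0.32223508 0.19195786] [-0.      0.7377  0.6751  0.    ] [0.34 0.27 1.58 0.   1.29 0.43] 0.07053648729239678
(array([0.5638, 0.3466]), array([0.17 , 0.036]), 84.4, 5955)
```

View pics/w6.png

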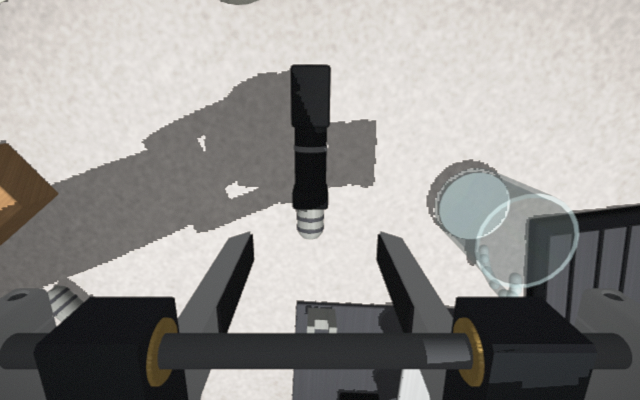

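Call:
step_arm --pt "2 50 -20 0 0 -0.5 -0.5" --pt "2 64 -70 0 0 -0.5 -0.5" --pt "2 64 -120 0 0 -0.5 -0.5" --pt "2 64 -155 0 0 -0.5 -0.5" --pt "2 64 -170 0 0 -0.5 -0.5" --pt "2 64 -170 0 0 -0.5 1" --pt "2 64 -170 0 0 -0.5 1" --pt "2 64 -170 0 0 -0.5 1"

```text
time_s: 30.82
position: [0.569, 0.3868, 0.0242]
ee_rot: [0.001, 0.74, 0.673, 0.002]
ft_force: [-0.2, 0.3, 0.1]
grip_width: 0.0442
grip_force: 0.0
```

Call:
step_arm --pt "0 0 0 0 0 0 1" --pt "0 0 0 0 0 0 1" --pt "0 0 0 0 0 0 1"

```text
time_s: 31.2
position: [0.5682, 0.3866, 0.0235]
ee_rot: [0.0, 0.74, 0.673, 0.001]
ft_force: [-1.0, -1.2, 6.0]
grip_width: 0.0359
grip_force: 30.0
```

Call:
step_arm --pt "-15 0 55 0 0 5 1" --pt "-40 0 110 0 0 14 1" --pt "-80 -30 115 0 0 25 1" --pt "-85.5 -80 115 0 0 88 1" --pt "-85.5 -130 115 0 0 88 1" --pt "-85.5 -180 115 0 0 88 1" --pt "-85.5 -230 115 0 0 88 1" --pt "-85.5 -268 115 0 0 88 1"

```text
time_s: 32.2
position: [0.4814, 0.1165, 0.1365]
ee_rot: [-0.0, 0.151, 0.989, -0.0]
ft_force: [0.8, -0.2, -2.5]
grip_width: 0.0358
grip_force: 30.0
```

Call:
step_arm --pt "0 0 0 0 0 10.5 1" --pt "0 0 0 0 0 21 1"

```text
time_s: 32.45
position: [0.4816, 0.1175, 0.1365]
ee_rot: [-0.001, -0.031, 1.0, -0.0]
ft_force: [-0.5, 1.1, -3.0]
grip_width: 0.0359
grip_force: 30.0
```

Call:
step_arm --pt "1 1.5 -20 0 0 -11.4 1" --pt "1 1.5 -60 0 0 -11.4 1" --pt "1 1.5 -85 0 0 -11.4 1" --pt "1 1.5 -85 0 0 -11.4 1"

```text
time_s: 32.95
position: [0.4808, 0.1197, 0.0498]
ee_rot: [-0.003, 0.07, 0.998, -0.0]
ft_force: [0.3, -0.5, -1.7]
grip_width: 0.0359
grip_force: 30.0
```

```bash
python3 - <<'E'
from h import *
im,d,K,T=snap('wrist'); np.savez('w7.npz',im=im,d=d,K=K,T=T); save('w7.png',im); o=telemetry.get_obs();print(o['position'],o['ee_rot'].round(4),o['grip_width'])
p=np.array(o['position'])-[.640,.0165,0]; print(p[0]*.9907-p[1]*.1357,p[0]*.1357+p[1]*.9907)
im,d,K,T=snap('top'); save('top1.png',im[110:230,190:470],2.8)
E
```

```text
[0.48230897 0.11970668 0.05144542] [-1.100e-03  7.040e-02  9.975e-01 -1.000e-04] 0.03579360767144028
-0.17022965420014088 0.08084818336145481
```

View pics/w7.png

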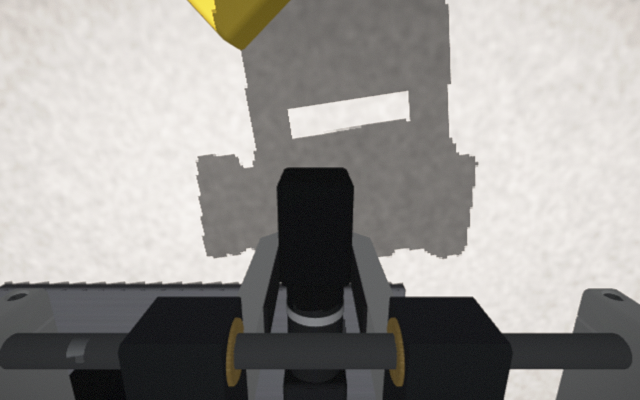

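Call:
step_arm --pt "0 0 -19 0 0 0 1" --pt "0 -0.5 -19 0 0 0 1" --pt "22 -3.5 -19 0 0 0 1" --pt "44 -6.5 -19 0 0 0 1" --pt "66 -9.6 -19 0 0 0 1" --pt "88 -12.6 -19 0 0 0 1" --pt "108 -15.3 -19 0 0 0 1" --pt "126 -17.8 -19 0 0 0 1"

```text
time_s: 34.05
position: [0.611, 0.1018, 0.035]
ee_rot: [0.001, 0.07, 0.998, 0.0]
ft_force: [-0.4, -0.1, -1.6]
grip_width: 0.036
grip_force: 30.0
```

Call:
step_arm --pt "0 0 -1 0 0 0 1" --pt "0 0 -1 0 0 0 -0.3" --pt "0 0 -1 0 0 0 -0.3" --pt "-12 1.6 -1 0 0 0 -0.3" --pt "-24 3.3 -1 0 0 0 -0.3" --pt "-24 3.3 -1 0 0 0 1" --pt "-24 3.3 -1 0 0 0 1" --pt "-24 3.3 -1 0 0 0 1"

```text
time_s: 35.05
position: [0.5856, 0.1052, 0.0323]
ee_rot: [0.0, 0.071, 0.998, 0.0]
ft_force: [0.6, 0.3, 1.5]
grip_width: 0.0357
grip_force: 30.0
```

Call:
step_arm --pt "5 -0.7 0 0 0 0 1" --pt "10 -1.4 0 0 0 0 1" --pt "13 -1.8 0 0 0 0 1" --pt "15 -2.1 0 0 0 0 1" --pt "17 -2.3 0 0 0 0 1"

```text
time_s: 35.67
position: [0.6018, 0.103, 0.0323]
ee_rot: [-0.001, 0.07, 0.998, -0.0]
ft_force: [-9.3, 0.6, 10.2]
grip_width: 0.0357
grip_force: 30.0
```

Call:
step_arm --pt "2 -0.3 0 0 0 0 1" --pt "4 -0.5 0 0 0 0 1" --pt "4 -0.5 0 0 0 0 1" --pt "4 -0.5 0 0 0 0 -0.3" --pt "0 0 0 0 0 0 -0.3" --pt "0 0 0 0 0 0 -0.3" --pt "-10 0 50 0 0 0 -0.3" --pt "-20 0 100 0 0 0 -0.3"

```text
time_s: 36.67
position: [0.5816, 0.1028, 0.1325]
ee_rot: [-0.001, 0.071, 0.998, -0.0]
ft_force: [0.6, -0.1, 0.4]
grip_width: 0.0609
grip_force: 0.0
```

Call:
step_arm --pt "-10 0 60 0 0 -90 -0.5" --pt "-10 0 120 0 0 -90 -0.5" --pt "-10 -10 120 0 0 -90 -0.5" --pt "-10 -20 120 0 0 -90 -0.5" --pt "-10 -40 120 0 0 -90 -0.5" --pt "-10 -52 120 0 0 -90 -0.5" --pt "-10 -52 120 0 0 -90 -0.5" --pt "-10 -52 120 0 0 -90 -0.5"

```text
time_s: 37.67
position: [0.5723, 0.0506, 0.252]
ee_rot: [0.0, 0.734, 0.679, 0.0]
ft_force: [-0.4, 0.5, 0.2]
grip_width: 0.0708
grip_force: 0.0
```

```bash
python3 - <<'E'
from h import *
im,d,K,T=snap('wrist'); np.savez('w8.npz',im=im,d=d,K=K,T=T); save('w8.png',im); o=telemetry.get_obs();print(o['position'],o['ee_rot'].round(4),o['grip_width'],o['qpos'].round(2))
P=cloud(d,K,T).reshape(-1,3)-[.640,.0165,0]; D=np.c_[P[:,0]*.9907-P[:,1]*.1357,P[:,0]*.1357+P[:,1]*.9907,P[:,2]]
m=(D[:,2]>.14)&(D[:,2]<.2)&(abs(D[:,1])<.12)&(D[:,0]>-.02)&(D[:,0]<.12); b=D[m]; print(len(b),b.mean(0).round(4),np.percentile(b,[3,97],axis=0).round(4))
E
```

```text
[0.57235731 0.05069271 0.25204791] [2.00e-04 7.35e-01 6.78e-01 1.00e-04] 0.07089450568634581 [-0.11  0.05  1.73 -0.    1.37 -0.03]
3176 [0.0374 0.0443 0.1723] [[ 0.0338 -0.0406  0.1682]
 [ 0.0425  0.1161  0.1745]]
```

View pics/w8.png

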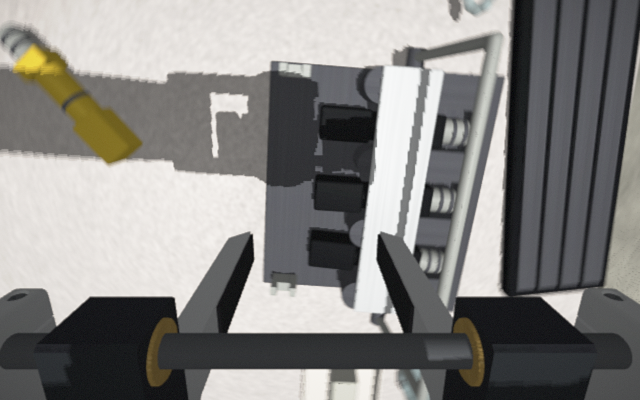

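Call:
step_arm --pt "55 0 0 0 0 -3 -0.5" --pt "110 0.5 0 0 0 -3 -0.5" --pt "110 0.5 -40 0 0 -3 -0.5" --pt "110 0.5 -75 0 0 -3 -0.5" --pt "110 0.5 -84 0 0 -3 -0.5" --pt "110 0.5 -84 0 0 -3 1" --pt "110 0.5 -84 0 0 -3 1" --pt "110 0.5 -84 0 0 -3 1"

```text
time_s: 38.72
position: [0.6831, 0.0514, 0.1701]
ee_rot: [0.001, 0.749, 0.663, 0.001]
ft_force: [0.5, -0.5, -0.2]
grip_width: 0.0436
grip_force: 0.0
```

Call:
step_arm --pt "0 0 0 0 0 0 1" --pt "0 0 0 0 0 0 1" --pt "0 0 0 0 0 0 1" --pt "0 0 0 0 0 0 1" --pt "0 0 0 0 0 0 1"

```text
time_s: 39.35
position: [0.6824, 0.0514, 0.1682]
ee_rot: [0.0, 0.749, 0.662, 0.0]
ft_force: [0.1, 0.3, 0.6]
grip_width: 0.0089
grip_force: 30.0
```

Call:
step_arm --pt "-17.3 2.4 1.3 0 0 0 1" --pt "-34 4.7 0 0 0 0 1" --pt "-48.3 6.6 -2.8 0 0 0 1" --pt "-64.1 8.8 -8.3 0 0 0 1" --pt "-77.2 10.6 -14.9 0 0 0 1" --pt "-91 12.5 -24.3 0 0 0 1" --pt "-102 14 -34.1 0 0 0 1" --pt "-102 14 -34.1 0 0 0 1"

```text
time_s: 40.35
position: [0.5789, 0.0662, 0.1329]
ee_rot: [-0.001, 0.749, 0.662, -0.0]
ft_force: [-0.5, 3.9, -1.7]
grip_width: 0.0089
grip_force: 30.0
```

Call:
step_arm --pt "-11 1.5 -12.7 0 0 0 1" --pt "-19 2.6 -25 0 0 0 1" --pt "-26.4 3.6 -40.1 0 0 0 1" --pt "-31 4.2 -54.1 0 0 0 1" --pt "-34.2 4.7 -70.7 0 0 0 1" --pt "-35 4.8 -85.4 0 0 0 1" --pt "-34.5 4.7 -92 0 0 0 1" --pt "-34.2 4.7 -98 0 0 0 1"

```text
time_s: 41.35
position: [0.5456, 0.0703, 0.0349]
ee_rot: [-0.001, 0.749, 0.662, -0.0]
ft_force: [0.6, 5.2, 1.8]
grip_width: 0.0092
grip_force: 30.0
```

Call:
step_arm --pt "0 0 -1.5 0 0 0 1" --pt "0 0 -3 0 0 0 1" --pt "0 0 -4 0 0 0 1"

```text
time_s: 41.72
position: [0.5459, 0.0702, 0.0317]
ee_rot: [-0.0, 0.749, 0.662, -0.0]
ft_force: [-2.1, 5.5, 10.1]
grip_width: 0.0091
grip_force: 30.0
```

Call:
step_arm --pt "0 0 0 0 0 0 0.4" --pt "0 0 0 0 0 0 0.4" --pt "0 0 0 0 0 0 0.4" --pt "0 0 30 0 0 0 0.3" --pt "0 0 80 0 0 0 0.3" --pt "-20 -40 130 0 0 0 0.3" --pt "-40 -70 180 0 0 0 0.3" --pt "-60 -100 220 0 0 0 0.3"

```text
time_s: 42.72
position: [0.4853, -0.0309, 0.2539]
ee_rot: [0.001, 0.749, 0.663, 0.0]
ft_force: [0.9, -0.2, -0.3]
grip_width: 0.0336
grip_force: 0.0
```

```bash
python3 - <<'E'
from h import *
im,d,K,T=snap('wrist'); np.savez('w9.npz',im=im,d=d,K=K,T=T); save('w9.png',im,1.25); o=telemetry.get_obs();print(o['time_s'],o['position'])
P0=cloud(d,K,T); P=P0.reshape(-1,3)-[.640,.0165,0]; D=np.c_[P[:,0]*.9907-P[:,1]*.1357,P[:,0]*.1357+P[:,1]*.9907,P[:,2]]
m=(D[:,2]>.026)&(D[:,2]<.09)&(abs(D[:,1])<.115)&(D[:,0]>-.115)&(D[:,0]<-.08); b=D[m]; print('bar',len(b),np.percentile(b,[3,50,97],axis=0).round(4))
for y in(.08,0,-.08):
    m=(D[:,2]>.030)&(D[:,2]<.05)&(abs(D[:,1]-y)<.015)&(D[:,0]>-.085)&(D[:,0]<0); n=(D[:,2]>.03)&(D[:,2]<.05)&(abs(D[:,1]-y)<.006)&(D[:,0]>.05)&(D[:,0]<.115)
    print(y,m.sum(),np.percentile(D[m],2,axis=0).round(4),D[m][:,1].mean().round(4),n.sum(),np.percentile(D[n],98,axis=0).round(4) if n.sum() else '')
p=P0.reshape(-1,3);p=p[(p[:,2]>.032)&(p[:,2]<.05)&(p[:,0]>.5)&(p[:,0]<.68)&(p[:,1]<-.2)&(p[:,1]>-.45)]; print('blank',len(p), cv2.minAreaRect(p[:,:2].astype(np.float32)) if len(p)>9 else '')
E
```

```text
42.775 [ 0.4864608  -0.03412995  0.25999655]
bar 1970 [[-0.1047 -0.1064  0.0361]
 [-0.1005  0.0091  0.0394]
 [-0.0954  0.1001  0.0412]]
0.08 2130 [-0.0694  0.0656  0.0336] 0.08 799 [0.1132 0.0857 0.0486]
0 1752 [-0.0699 -0.0145  0.0342] 0.0001 654 [0.113  0.0057 0.0483]
-0.08 1337 [-0.0713 -0.0917  0.0343] -0.0782 568 [ 0.1126 -0.0742  0.0484]
blank 37 ((0.6730395555496216, -0.23298144340515137), (0.003283438039943576, 0.009095955640077591), 62.196617126464844)
```

View pics/w9.png

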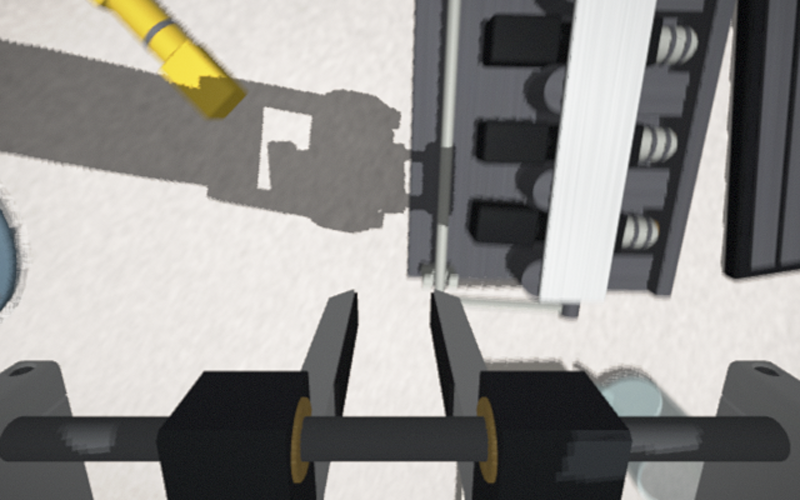

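```bash
python3 - <<'E'
from h import *
im,d,K,T=snap('top'); P=cloud(d,K,T); save('top2.png',im[110:240,190:470],2.8)
for z0 in(.035,.037):
    p=P.reshape(-1,3);p=p[(p[:,2]>z0)&(p[:,2]<.06)&(p[:,0]>.53)&(p[:,0]<.64)&(p[:,1]<-.22)&(p[:,1]>-.44)];print(len(p),cv2.minAreaRect(p[:,:2].astype(np.float32)),np.percentile(p[:,2],[5,50,95]))
E
```

```text
447 ((0.583797037601471, -0.34157925844192505), (0.10149821639060974, 0.19563202559947968), 4.751274585723877) [0.03590606 0.04101124 0.04655001]
404 ((0.6000413298606873, -0.33898067474365234), (0.18843990564346313, 0.06720457226037979), 84.49678039550781) [0.03763288 0.04168797 0.04676223]
```

View pics/top2.png

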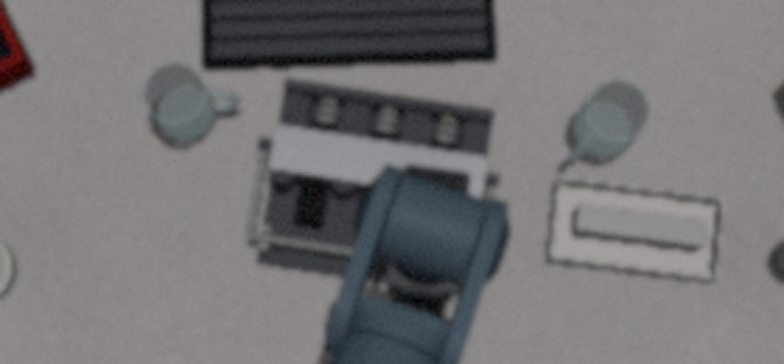

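The blank lies flat and centred in the tray (pixels 573–705 within 550–718). All three noses are at the back stop, and the bail is down in its catches. Handing in.

```bash
python3 -c "
from h import *
print(ticket.finish_job())"
```

```text
the job is handed in; nothing more can be done
None
```

The job is handed in, about 43 s into the 210 s allowed: all three probes are fully home in the bays, the bail is closed in its catches and the blanking bar lies flat in the tray; `finish_job` returned no verdict, so this rests on my last camera check.

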